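# Tip a stone prism into the test cradle and seat it

### The arm

A 7-joint arm with a two-finger parallel gripper is mounted at the origin on the work surface. World frame = base frame: x ahead of the robot, y to its left, z up, the work surface at z = 0. Lengths are in m, angles in rad, forces in N, time in s.
With the tool pointing down it reaches from about 0.4 to 0.85 m from the base axis. Payload 4.5 kg.
Tool frame: the origin (TCP) lies midway between the tips of the shut fingers; the grasp point (between the pads) lies 19 mm behind it; z points along the fingers, y is the direction in which the jaws open and shut (so a half turn about z gives the same grasp; the last joint's range is limited). The gripper opens to 88 mm and grips with 3 to 60 N. Pads are 18 mm wide; open, the fingers measure 123 mm over their backs; the gripper's body (75 mm by 187 mm) begins 45 mm behind the grasp point.
Start: joints at [-1.153, 0.689, -0.195, 1.565, 0.157, 0.902, -0.215], TCP at [0.234, 0.58, 0.239] pointing down, gripper open.
Joint ranges: [-3.01, 3.01], [-0.46, 2.08], [-1.47, 1.51], [0.13, 2.56], [-1, 4.14], [0.04, 2.09], [-2.66, 2.66]. Speed limits (rad/s): [2.57, 2.57, 3.14, 3.14, 3.14, 3.14, 3.14].

### API

Orientations are given as a unit quaternion [x, y, z, w].
In Python, from plant import r gives the robot as it stands. The module is installed in compiled form; this text tells all that it offers.
- The arm moves only by the shell command python3 -m jog 'ROWS' [FORCE]. ROWS is JSON, a list of rows, each an object with "translation": the shift along the tool's x, y, z in units of 40 mm (1.0 is 40 mm), a list of three; "twist": the turn about the tool's z in units of 6 degrees (1.0 is 6 degrees); "claw": the opening in per cent of the stroke, from 0 (shut) to 100 (fully open). A call has 1 to 20 rows; each row shifts and turns the commanded pose from where the row before left it, along the tool's axes as they then stand; what a row does not reach is not made up. A row lasts 1/12 s, in which the tool goes at most 41.7 mm and 7.16 degrees, less where a joint would pass 70% of its speed; a pose out of reach is approached as far as the arm can. A call is refused whole if a number of a shift passes 1 or a number of a turn 1, either way. A call with a gripper value outside its range is refused whole. The fingers move at their own pace and stop on an object; FORCE is the grip in N (left out, the last holds). Time passes only in rows, so rows that do not move let the fingers close. It gives the time, the measured TCP pose, the force and the opening at its end, in the units of the state.
- r.get_state(): the state, without advancing time (a new reading comes with each control period).
- r.snapshot(name): name is "side" or "top"; returns a dict with "img" (480x640x3 uint8, red, green, blue), "fx", "fy", "cx", "cy" (pixels), "dist_coeffs" ([k1, k2, p1, p2, k3] as OpenCV has them; the pictures are not rectified), "origin" and "rotation" of the camera in the world. Camera axes: x right, y up, looking along -z (the intrinsics and any distortion apply to the point x, -y, -z); pixel columns grow to the right and rows downward; lengths in m; the calibration is good to about 2 mm. A picture is of the moment at which its call begins. There is no depth.
- r.finish_job(): hands the job in, once; it reports no verdict.
Trained networks look in the newest picture that a camera, given by its name, has taken for a name from the list of things; names that differ only in an ending like _2 or _b are one class to them, and where a whole thing is asked for, a point or a joint stands for the part that bears it (a point fixed in the world has none). Each returns a list of dicts, best first, with "confidence" (0 to 1); they miss things now and then, are a little off and sometimes report something else, mostly with a low value. They report only what shows in the picture. A call takes as long as a camera call. They do not tell look-alikes from the thing itself.
- r.spot_in(label, camera): "rect" ([left, top, right, bottom] in pixels, round what is visible of it).
- r.spot_point(label, camera): "location" ([row, column] in pixels: a listed point, or the origin of a listed thing).
The state is a dict: "clock": time; "q": joint angles; "qd": joint speeds; "joint_torque": joint torques, N m; "tool_pos": TCP position; "eef_rot": TCP orientation; "contact_force": force on the tool from outside, world axes, zero at the start; "moment": the same for the moment, N m; "opening": opening from 0.0 (shut) to 1.0 (fully open).
Only numpy, scipy, OpenCV 4.12 (cv2) and the standard library are available. Lean on these libraries where they do the work, as an engineer would, in place of code of your own. Each camera call takes 0.05 s, during which the arm holds its last target. There are 200 camera calls.

### The job

Slide the standing blue-banded stone prism along the apron until its foot is flat against the low step and let it stand there a moment, then push it high so that it tips over the step and falls onto its side on the rubber bed. Push it along the bed until its banded end is square and fully home against the red end stop, press it there with about 10 N for about a second, and take the hand away. Only push it, gently (never harder than about 20 N, on the prism or on the stop); do not grip or lift it, and leave everything else where it is.

Things in the scene. Friction and masses are not known exactly. Their poses are not given: they have to be found in the camera images.
- prism: Task's stone prism: grey block 50 x 50 x 100, 0.5 to 0.75 kg, the only one with a blue band (near its upper end). Starts standing on end on the fixture's bright apron, turned and off-centre. Origin: centre of its foot (lower end face); own z runs to the banded end. Friction about 0.2 on the apron, 0.5 on rubber. Its edges chip: do not grip or lift it, nor push it harder than about 20 N.
- prism_mid (a point): Centre of that prism, 50 mm from its foot; axes as the prism's.
- prism_top (a point): Centre of that prism's banded end face, 100 mm from the foot; axes as the prism's.
- cradle: Tipping fixture, fixed. Origin on the bench surface under the face of its step; own x points from apron over step to end stop (the tipping direction), z up. Apron: bright plate, x = -180 to 0, 120 wide, top 6 above the bench. At x = 0 a 12 high vertical step rises to the rubber bed. With the prism's foot against the step the foot's centre is at x = -25.
- step (a point): Middle of the step's upper edge (a yellow strip), 18 above the bench; axes as the fixture's. From here the black rubber bed runs 250 along x, 100 wide, its top 18 above the bench, soft enough for a prism to fall on. A tipped prism lies along x with its foot near this edge.
- endstop: Red end stop block fixed rigidly across the bed, 80 wide, 45 high, set in a different place each time. Origin on the rubber at the middle of its seating face, which is square to the fixture's x and looks back to the step; own x as the fixture's.
- prism_b: Another grey stone prism, 50 x 50 x 100, no blue band, standing upright on the bench. Origin at the centre of its underside. Leave alone.
- prism_c: A further plain grey stone prism, as prism_b. Leave alone.
- weight: Brass knobbed weight, 48 diameter, 72 high, origin under its centre. Leave alone.
- platen: Dark steel disc, 70 diameter, 20 thick, lying flat, origin under its centre. Leave alone.
- brush: Hand brush lying on the bench, handle to its own -x. Leave alone.
- square: Flat steel square (L shape, about 100 x 135, 12 high) lying on the bench, origin under the middle of its thick dark leg. Leave alone.
- jar: Closed jar with white cap, 60 diameter, 90 high, origin under its centre. Leave alone.
Not all that is in view belongs to the job. What is shaped like the prism but green or turquoise is not meant.

How it is judged:
By the outcome, as a careful person would: the job done as asked, in the order asked, and still so for the second after the job is handed in, with the robot touching nothing.
It also fails if it takes over 67 s, if anything falls off the work surface, if the arm or the gripper's body presses on something with over 40 N, if the wrist force passes 120 N, or if a joint passes its speed limit or range.

## Working session

There is one attempt and no reset: what is moved stays moved. The work goes in short steps, Python scripts to look and compute and a shell command to move; the robot and the scene stay as the last step left them, time stands still between calls to the robot, and variables do not carry over. Pictures are saved under pics/ and viewed, about 8 in all and at most 12, crops included, and the job is handed in when it is done.

```bash
mkdir -p pics; cat > h.py <<'E'
import numpy as np, cv2
from plant import r
from scipy.spatial.transform import Rotation as R
def K(s): return np.array([[s['fx'],0,s['cx']],[0,s['fy'],s['cy']],[0,0,1.]])
def snap(n,f=None):
    s=r.snapshot(n)
    if f: cv2.imwrite('pics/'+f,s['img'][:,:,::-1])
    return s
def ray(s,row,col):
    p=cv2.undistortPoints(np.array([[[col,row]]],float),K(s),np.array(s['dist_coeffs'],float))[0,0]
    M=np.array(s['rotation']); M=M if M.shape==(3,3) else R.from_quat(M).as_matrix()
    return np.array(s['origin']), M@np.array([p[0],-p[1],-1])
def onz(s,row,col,z):
    o,d=ray(s,row,col); return o+d*(z-o[2])/d[2]
def proj(s,P):
    P=np.atleast_2d(np.array(P,float))
    M=np.array(s['rotation']); M=M if M.shape==(3,3) else R.from_quat(M).as_matrix()
    c=(P-np.array(s['origin']))@M; c=c*[1,-1,-1]
    return cv2.projectPoints(c,np.zeros(3),np.zeros(3),K(s),np.array(s['dist_coeffs'],float))[0][:,0]
def st():
    s=r.get_state(); print('t',round(s['clock'],2),'p',np.round(s['tool_pos'],4),'F',np.round(s['contact_force'],1),'op',round(s['opening'],3)); print(np.round(R.from_quat(s['eef_rot']).as_matrix(),3).tolist(),np.round(s['q'],2)); return s
E
python3 - <<'E'
from h import *
st()
for c in('top','side'):
    s=snap(c,c+'1.png'); print(c,np.round(s['origin'],3),np.shape(s['rotation']),s['fx'])
    for l in ('prism','prism_top','prism_mid','cradle','step','endstop'):
        print(l,[(np.round(d['location']).tolist(),round(d['confidence'],2)) for d in r.spot_point(l,c)][:4])
E
```

```text
t 0.0 p [0.2338 0.5789 0.2379] F [-0.1 -0.1  0.8] op 1.004
[[-0.927, 0.374, -0.001], [0.374, 0.927, -0.002], [-0.0, -0.002, -1.0]] [-1.15  0.69 -0.19  1.57  0.16  0.9  -0.22]
top [ 0.412 -0.012  1.57 ] (4,) 561.5580071439506
prism [([262.0, 354.0], 0.96), ([283.0, 455.0], 0.87), ([216.0, 434.0], 0.85), ([208.0, 400.0], 0.81)]
prism_top [([265.0, 360.0], 0.96), ([201.0, 404.0], 0.85), ([306.0, 429.0], 0.77), ([314.0, 375.0], 0.7)]
prism_mid [([205.0, 404.0], 0.94), ([205.0, 346.0], 0.92), ([261.0, 355.0], 0.78), ([306.0, 424.0], 0.78)]
cradle [([268.0, 327.0], 0.86), ([175.0, 262.0], 0.21)]
step [([268.0, 329.0], 0.71)]
endstop [([276.0, 269.0], 0.92)]
side [ 0.277 -0.74   0.814] (4,) 451.4217272731399
prism [([431.0, 331.0], 0.88), ([340.0, 256.0], 0.83), ([305.0, 308.0], 0.74), ([328.0, 396.0], 0.73)]
prism_top [([278.0, 309.0], 0.96), ([253.0, 365.0], 0.93), ([360.0, 284.0], 0.88), ([298.0, 402.0], 0.78)]
prism_mid [([268.0, 361.0], 0.95), ([295.0, 308.0], 0.9), ([314.0, 398.0], 0.83), ([373.0, 288.0], 0.73)]
cradle [([285.0, 291.0], 0.92), ([408.0, 396.0], 0.62)]
step [([282.0, 287.0], 0.59)]
endstop [([243.0, 264.0], 0.84)]
```

View pics/top1.png

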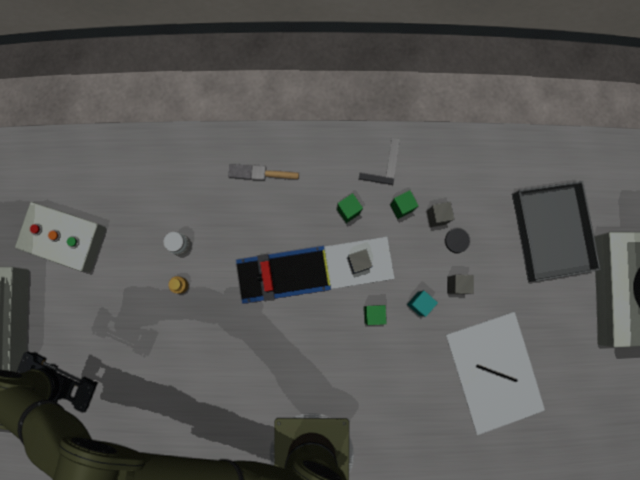

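View pics/side1.png

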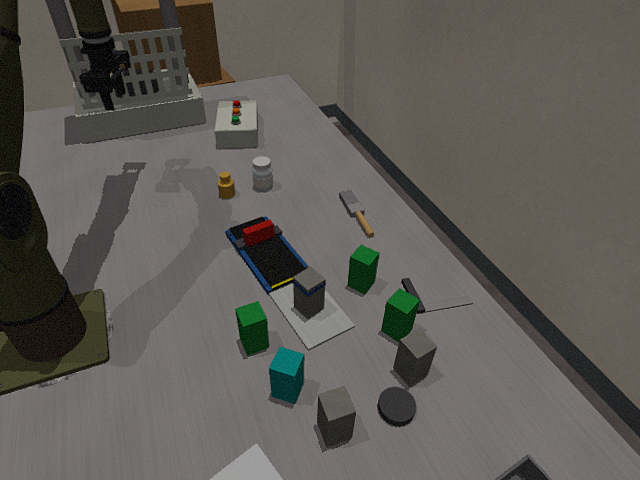

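The top view shows the fixture at about rows 240–300 and columns 238–392. The banded prism is on the apron at (262,358), with the step at column 327 and the red stop at about column 265. Both plain prisms and the green/turquoise look-alikes stand clear of it. I'll zoom in for accuracy.

```bash
python3 - <<'E'
from h import *
a=cv2.imread('pics/top1.png')[225:315,230:400]; b=cv2.imread('pics/side1.png')[210:355,220:360]
a=cv2.resize(a,None,fx=4.7,fy=4.7,interpolation=cv2.INTER_CUBIC)[:,:800]; 
cv2.imwrite('pics/crop_t.png',np.clip(a*1.6,0,255)); b=cv2.resize(b,None,fx=4.1,fy=4.1,interpolation=cv2.INTER_CUBIC)
cv2.imwrite('pics/crop_s.png',np.clip(b*1.5,0,255))
s=snap('top')
T=onz(s,265,359,.106);print('top guess',T)
print('step',onz(s,268,328,.018),'endstop',onz(s,276,270,.018))
E
```

```text
top guess [ 0.51755529 -0.12363093  0.106     ]
step [ 0.51552867 -0.0443645   0.018     ] endstop [0.49309517 0.11606245 0.018     ][ WARN:0@0.630] global loadsave.cpp:1063 imwrite_ Unsupported depth image for selected encoder is fallbacked to CV_8U.
```

View pics/crop_t.png

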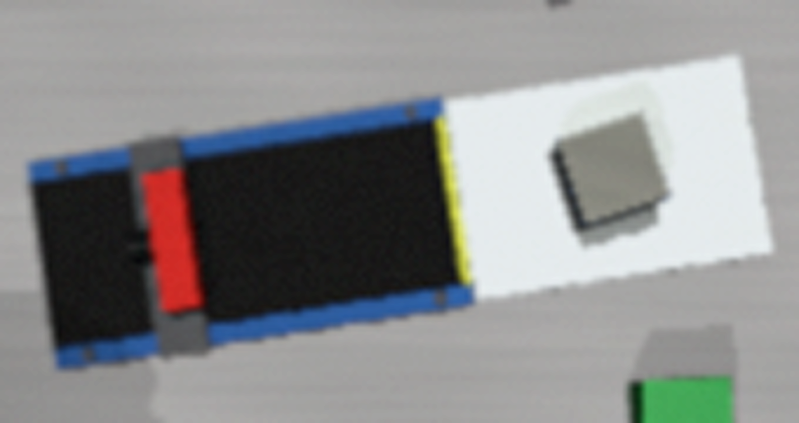

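View pics/crop_s.png

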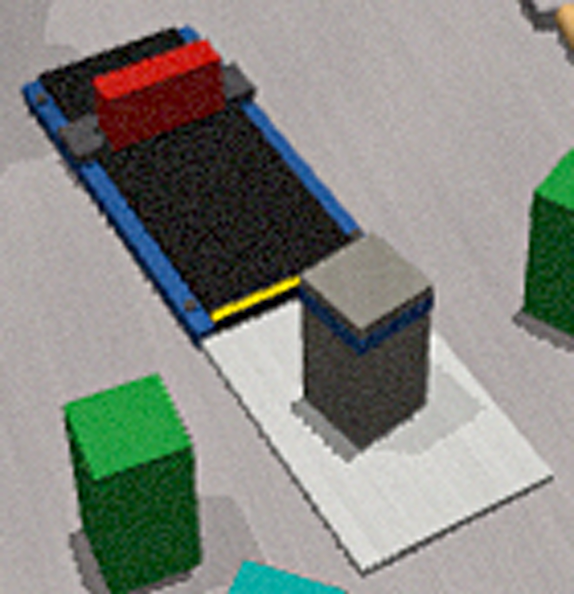

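```bash
cat > fit.py <<'E'
from h import *
from scipy.optimize import least_squares
def up(pts,f,o): return (np.array(pts,float)+.5)/f-.5+np.array(o)
t=lambda *p: up(p,4.7,(230,225)); s_=lambda *p: up(p,4.1,(220,210))
top=snap('top'); side=snap('side')
app=[(-180,60,6),(-180,-60,6),(0,-60,6),(0,60,6)]
def fr(p,P):
    c,s=np.cos(p[2]),np.sin(p[2]);P=np.array(P,float)/1000
    return np.c_[p[0]+c*P[:,0]-s*P[:,1],p[1]+s*P[:,0]+c*P[:,1],P[:,2]]
# cradle x = image left (world +y): left side of cradle (+y) = image bottom (world -x)
ob=[(top,[(-180,60,6),(-180,-60,6),(0,50,18),(0,-50,18)],t((774,252),(740,56),(470,285),(446,117))),
    (side,[(-180,60,6),(-180,-60,6),(0,60,6)],s_((365,573),(552,478),(205,338)))]
def res(p): return np.concatenate([(proj(c,fr(p,P))-q).ravel() for c,P,q in ob])
f=least_squares(res,[.515,-.044,1.7]); p=f.x; print('cradle',p[:2].round(4),np.degrees(p[2]).round(2),f.fun.round(1))
po=[(top,[(-25,25,100),(25,25,100),(25,-25,100),(-25,-25,100)],t((585,222),(668,195),(640,113),(555,150))),
 (side,[(-25,25,100),(25,25,100),(25,-25,100),(-25,-25,100),(-25,25,0),(25,25,0),(-25,-25,0)],None)]
def rp(w,ret=False):
    # corners unordered -> nearest match
    out=[]
    for c,q,z in ((top,t((585,222),(668,195),(640,113),(555,150)),.106),(side,s_((300,290),(370,234),(434,290),(363,332)),.106),(side,s_((362,450),(428,400),(303,402)),.006)):
        P=fr(w,[(a,b,z*1000) for a in(-25,25) for b in(-25,25)]); u=proj(c,P)
        for x in q: out.append(u[np.argmin(((u-x)**2).sum(1))]-x)
    return np.concatenate(out)
g=min((least_squares(rp,[.517,-.12,a]) for a in np.radians([0,20,40,60,80])),key=lambda g:g.cost); print('prism',g.x[:2].round(4),np.degrees(g.x[2]).round(1)%90,g.fun.round(1))
c,s=np.cos(p[2]),np.sin(p[2]);d=g.x[:2]-p[:2];print('in cradle',[(c*d[0]+s*d[1]).round(4),(-s*d[0]+c*d[1]).round(4)],'rel yaw',(np.degrees(g.x[2]-p[2])+45)%90-45)
def re(w): return np.concatenate([(proj(c,fr(p,[(w[0],40,w[1] if 0 else 63),(w[0],-40,63)]))-q).ravel() for c,q in((top,t((200,308),(181,167))),(side,s_((103,100),(222,58))))]+[(proj(side,fr(p,[(w[0],40,18),(w[0],-40,18)]))-s_((115,148),(224,108))).ravel()])
e=least_squares(re,[160,0]);print('endstop x',e.x[0],e.fun.round(1))
E
python3 fit.py
```

```text
cradle [ 0.5198 -0.044 ] 98.82 [ 0.4 -0.2  0.6 -0.6  1.  -0.9  0.6 -0.8 -1.2 -0.8 -0.1 -1.2 -1.3  0.6]
prism [ 0.5306 -0.1298] 21.5 [ 2.   0.6  2.  -0.7  0.8 -0.9  1.3 -1.9 -0.9 -3.  -1.  -0.8 -0.5 -2.2
 -0.1 -0.4 -0.2  0.8 -0.4  0.9 -0.9 -0.3]
in cradle [np.float64(-0.0865), np.float64(0.0025)] rel yaw 12.682584152857316
endstop x 158.07327270507812 [ 0.1 -1.2 -0.2 -0.6  0.7 -0.6  0.  -0.7 -0.7  0.8  0.3  0.1]
```

```bash
A='{"translation":[0,0,0],"twist":0.987,"claw":20}'; python3 -m jog '[{"translation":[0,0,0],"twist":0.987,"claw":20},{"translation":[0,0,0],"twist":0.987,"claw":20},{"translation":[0,0,0],"twist":0.987,"claw":20},{"translation":[0,0,0],"twist":0.987,"claw":20},{"translation":[0,0,0],"twist":0.987,"claw":20},{"translation":[0,0,0],"twist":0.987,"claw":20},{"translation":[0,0,0],"twist":0.987,"claw":20},{"translation":[0,0,0],"twist":0.987,"claw":20},{"translation":[0,0,0],"twist":0.987,"claw":20},{"translation":[0,0,0],"twist":0.987,"claw":20}]'; cat >> h.py <<'E'
P0=np.array([.5198,-.044]); YAW=np.radians(98.82)
def cr(v):
    c,s=np.cos(YAW),np.sin(YAW); d=np.array(v)[:2]-P0; return np.array([c*d[0]+s*d[1],-s*d[0]+c*d[1]])
def stc():
    s=r.get_state(); M=R.from_quat(s['eef_rot']).as_matrix(); c,k=np.cos(YAW),np.sin(YAW); F=np.array(s['contact_force'])
    print('t %.2f'%s['clock'],'cradle xy mm',(1000*cr(s['tool_pos'])).round(1),'z %.1f'%(1000*s['tool_pos'][2]),'yaw %.2f'%(np.degrees(np.arctan2(M[1,0],M[0,0])-YAW)),'tilt',M[2].round(3),'Fx %.1f Fy %.1f Fz %.1f'%(c*F[0]+k*F[1],-k*F[0]+c*F[1],F[2]),'op %.2f'%s['opening'],'q',np.round(s['q'],2))
E
python3 -c "from h import *;stc()"
```

```text
clock: 1.68
tool_pos: [0.2339, 0.5796, 0.2388]
eef_rot: [0.653, 0.758, 0.0, -0.0]
contact_force: [0.4, -0.4, 0.3]
opening: 0.269
t 1.68 cradle xy mm [660.1 186.9] z 238.8 yaw -0.31 tilt [ 0. -0. -1.] Fx -0.4 Fy -0.3 Fz 0.3 op 0.27 q [-1.32  0.69  0.11  1.58 -0.09  0.88 -1.03]
```

```bash
python3 -m jog '[{"translation":[-1,0.23,0],"twist":0,"claw":20},{"translation":[-1,0.23,0],"twist":0,"claw":20},{"translation":[-1,0.23,0],"twist":0,"claw":20},{"translation":[-1,0.23,0],"twist":0,"claw":20},{"translation":[-1,0.23,0],"twist":0,"claw":20},{"translation":[-1,0.23,0],"twist":0,"claw":20},{"translation":[-1,0.23,0],"twist":0,"claw":20},{"translation":[-1,0.23,0],"twist":0,"claw":20},{"translation":[-1,0.23,0],"twist":0,"claw":20},{"translation":[-1,0.23,0],"twist":0,"claw":20},{"translation":[-1,0.23,0],"twist":0,"claw":20},{"translation":[-1,0.23,0],"twist":0,"claw":20},{"translation":[-1,0.23,0],"twist":0,"claw":20},{"translation":[-1,0.23,0],"twist":0,"claw":20},{"translation":[-1,0.23,0],"twist":0,"claw":20},{"translation":[-1,0.23,0],"twist":0,"claw":20},{"translation":[-1,0.23,0],"twist":0,"claw":20},{"translation":[-1,0.23,0],"twist":0,"claw":20},{"translation":[-1,0.23,0],"twist":0,"claw":20},{"translation":[-1,0.23,0],"twist":0,"claw":20}]'; python3 -c "from h import *;stc()"
```

```text
clock: 3.35
tool_pos: [0.5386, -0.185, 0.2389]
eef_rot: [0.651, 0.759, 0.0, 0.0]
contact_force: [0.7, 0.6, -0.1]
opening: 0.199
t 3.35 cradle xy mm [-142.2    3.1] z 238.9 yaw -0.04 tilt [ 0.     0.001 -1.   ] Fx 0.5 Fy -0.8 Fz -0.1 op 0.20 q [ 0.26  0.61 -0.01  1.74  0.01  0.79  0.4 ]
```

```bash
python3 -m jog '[{"translation":[0,0,0.8],"twist":0,"claw":20},{"translation":[0,0,0.8],"twist":0,"claw":20},{"translation":[0,0,0.8],"twist":0,"claw":20},{"translation":[0,0,0.7],"twist":0,"claw":20},{"translation":[0,0,0.6],"twist":0,"claw":20},{"translation":[0,0,0.4],"twist":0,"claw":20},{"translation":[0,0,0.3],"twist":0,"claw":20},{"translation":[0,0,0.15],"twist":0,"claw":20},{"translation":[0,0,0.05],"twist":0,"claw":20},{"translation":[0,0,0],"twist":0,"claw":20}]'; python3 -c "
from h import *;stc()
s=snap('side','side2.png');c=s['img'][200:400,210:410,::-1];cv2.imwrite('pics/c2.png',cv2.resize(np.clip(c*1.4,0,255).astype('uint8'),None,fx=3,fy=3,interpolation=cv2.INTER_CUBIC))"
```

```text
clock: 4.18
tool_pos: [0.5385, -0.1829, 0.0549]
eef_rot: [0.651, 0.759, 0.0, 0.0]
contact_force: [-0.1, -0.1, 0.1]
opening: 0.201
t 4.18 cradle xy mm [-140.2    2.8] z 54.9 yaw -0.02 tilt [-0.     0.001 -1.   ] Fx -0.0 Fy 0.2 Fz 0.1 op 0.20 q [ 0.25  0.89 -0.01  1.87  0.02  0.38  0.38]
```

View pics/c2.png

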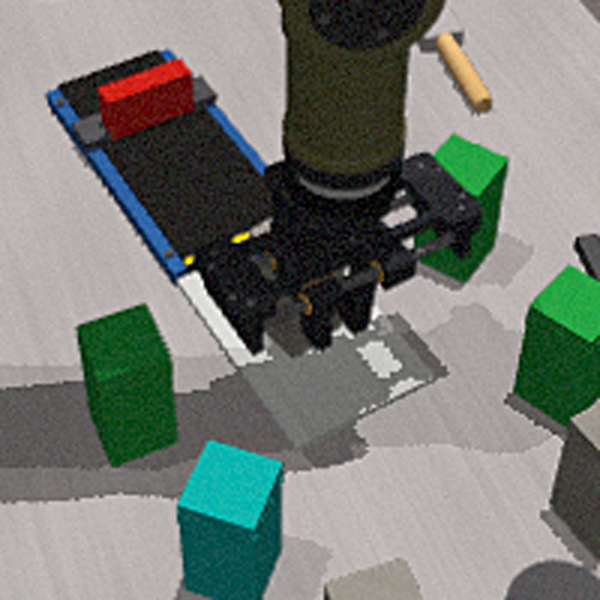

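```bash
python3 - <<'E'
from h import *
t=snap('top');s=snap('side')
for a,b in(((206,350),(255,364)),((203,405),(300,403)),((313,376),(313.5,251)),((263,360),(278,309))):
    o1,d1=ray(t,*a);o2,d2=ray(s,*b)
    k=np.linalg.lstsq(np.c_[d1,-d2],o2-o1,rcond=None)[0]; A=o1+k[0]*d1;B=o2+k[1]*d2
    print(((A+B)/2).round(3),'gap',np.linalg.norm(A-B).round(4),'cradle',cr((A+B)/2).round(3))
E
```

```text
[ 0.677 -0.102  0.096] gap 0.0032 cradle [-0.082 -0.147]
[ 0.688 -0.251  0.097] gap 0.0078 cradle [-0.23  -0.134]
[ 0.392 -0.168  0.095] gap 0.0014 cradle [-0.103  0.146]
[ 0.528 -0.128  0.104] gap 0.0096 cradle [-0.084  0.005]
```

```bash
python3 -m jog '[{"translation":[0.1,0,0],"twist":0,"claw":20},{"translation":[0.1,0,0],"twist":0,"claw":20},{"translation":[0.1,0,0],"twist":0,"claw":20},{"translation":[0.08,0,0],"twist":0,"claw":20},{"translation":[0.08,0,0],"twist":0,"claw":20},{"translation":[0.08,0,0],"twist":0,"claw":20},{"translation":[0.08,0,0],"twist":0,"claw":20},{"translation":[0.08,0,0],"twist":0,"claw":20},{"translation":[0.08,0,0],"twist":0,"claw":20},{"translation":[0.08,0,0],"twist":0,"claw":20},{"translation":[0.08,0,0],"twist":0,"claw":20},{"translation":[0.08,0,0],"twist":0,"claw":20},{"translation":[0.08,0,0],"twist":0,"claw":20},{"translation":[0.08,0,0],"twist":0,"claw":20},{"translation":[0.08,0,0],"twist":0,"claw":20},{"translation":[0.08,0,0],"twist":0,"claw":20},{"translation":[0.08,0,0],"twist":0,"claw":20},{"translation":[0.06,0,0],"twist":0,"claw":20},{"translation":[0.06,0,0],"twist":0,"claw":20},{"translation":[0.06,0,0],"twist":0,"claw":20}]'; python3 -c "
from h import *;stc()
s=snap('top');c=s['img'][215:325,260:410,::-1];cv2.imwrite('pics/c3.png',cv2.resize(np.clip(c*1.6,0,255).astype('uint8'),None,fx=5,fy=5,interpolation=cv2.INTER_CUBIC))"
```

```text
clock: 6.0
tool_pos: [0.5282, -0.1195, 0.0547]
eef_rot: [0.651, 0.759, -0.0, -0.0]
contact_force: [1.0, -1.3, -1.2]
opening: 0.198
t 6.00 cradle xy mm [-75.9   3.2] z 54.7 yaw -0.03 tilt [ 0. -0. -1.] Fx -1.5 Fy -0.8 Fz -1.2 op 0.20 q [ 0.13  0.87  0.    1.95 -0.01  0.32  0.3 ]
```

View pics/c3.png

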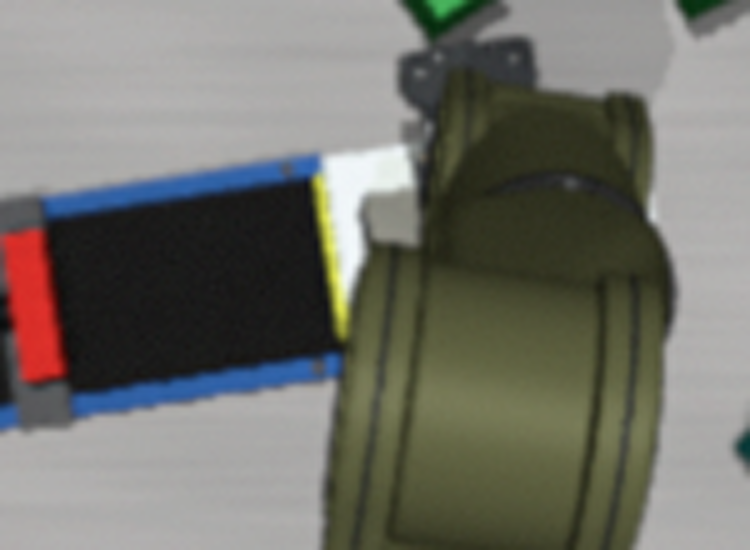

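```bash
python3 -m jog '[{"translation":[0.04,0,0],"twist":0,"claw":20},{"translation":[0.04,0,0],"twist":0,"claw":20},{"translation":[0.04,0,0],"twist":0,"claw":20},{"translation":[0.04,0,0],"twist":0,"claw":20},{"translation":[0.04,0,0],"twist":0,"claw":20},{"translation":[0.04,0,0],"twist":0,"claw":20},{"translation":[0.03,0,0],"twist":0,"claw":20},{"translation":[0.03,0,0],"twist":0,"claw":20},{"translation":[0,0,0],"twist":0,"claw":20}]'; python3 -c "
from h import *;stc();s=r.snapshot('top');print(onz(s,254.4,333,.106),cr(onz(s,254.4,333,.106)))"
```

```text
clock: 6.8
tool_pos: [0.5265, -0.1073, 0.0547]
eef_rot: [0.651, 0.759, 0.0, -0.0]
contact_force: [0.4, -1.3, -0.2]
opening: 0.199
t 6.80 cradle xy mm [-63.6   3.1] z 54.7 yaw -0.01 tilt [ 0. -0. -1.] Fx -1.3 Fy -0.2 Fz -0.2 op 0.20 q [ 0.11  0.87  0.01  1.96 -0.02  0.31  0.29]
[ 0.5453476  -0.05564621  0.106     ] [-0.01542573 -0.02345978]
```

```bash
python3 -m jog '[{"translation":[0.02,0,0],"twist":0,"claw":20},{"translation":[0.02,0,0],"twist":0,"claw":20},{"translation":[0,0,0],"twist":0,"claw":20}]'; python3 -c "
from h import *;stc()";python3 -m jog '[{"translation":[0.015,0,0],"twist":0,"claw":20},{"translation":[0.015,0,0],"twist":0,"claw":20},{"translation":[0,0,0],"twist":0,"claw":20}]'; python3 -c "
from h import *;stc()"
```

```text
clock: 7.1
tool_pos: [0.5263, -0.1061, 0.0547]
eef_rot: [0.651, 0.759, 0.0, 0.0]
contact_force: [0.8, -0.9, -0.1]
opening: 0.203
t 7.10 cradle xy mm [-62.4   3.1] z 54.7 yaw -0.03 tilt [ 0.  0. -1.] Fx -1.0 Fy -0.6 Fz -0.1 op 0.20 q [ 0.11  0.87  0.01  1.96 -0.02  0.31  0.29]
clock: 7.35
tool_pos: [0.5261, -0.1049, 0.0547]
eef_rot: [0.651, 0.759, 0.0, -0.0]
contact_force: [0.5, -2.8, 0.2]
opening: 0.198
t 7.35 cradle xy mm [-61.2   3.1] z 54.7 yaw -0.02 tilt [ 0.  0. -1.] Fx -2.8 Fy -0.0 Fz 0.2 op 0.20 q [ 0.11  0.87  0.01  1.97 -0.02  0.3   0.28]
```

```bash
python3 -m jog '[{"translation":[0.012,0,0],"twist":0,"claw":20},{"translation":[0,0,0],"twist":0,"claw":20},{"translation":[0,0,0],"twist":0,"claw":20}]'; python3 -c "
from h import *;stc()";python3 -m jog '[{"translation":[0,0,0],"twist":0,"claw":20},{"translation":[0,0,0],"twist":0,"claw":20},{"translation":[0,0,0],"twist":0,"claw":20}]'; python3 -c "
from h import *;stc()"
```

```text
clock: 7.6
tool_pos: [0.526, -0.1045, 0.0547]
eef_rot: [0.651, 0.759, 0.0, -0.0]
contact_force: [0.7, -2.8, 0.5]
opening: 0.203
t 7.60 cradle xy mm [-60.7   3.2] z 54.7 yaw -0.03 tilt [ 0. -0. -1.] Fx -2.9 Fy -0.3 Fz 0.5 op 0.20 q [ 0.11  0.87  0.01  1.97 -0.02  0.3   0.28]
clock: 7.85
tool_pos: [0.526, -0.1045, 0.0547]
eef_rot: [0.651, 0.759, 0.0, -0.0]
contact_force: [0.5, -1.0, -0.1]
opening: 0.2
t 7.85 cradle xy mm [-60.7   3.1] z 54.7 yaw -0.03 tilt [ 0.  0. -1.] Fx -1.1 Fy -0.3 Fz -0.1 op 0.20 q [ 0.11  0.87  0.01  1.97 -0.02  0.3   0.28]
```

```bash
for i in 1 ; do python3 -m jog '[{"translation":[0.015,0,0],"twist":0,"claw":20},{"translation":[0,0,0],"twist":0,"claw":20}]' >/dev/null; python3 -c "
from h import *;stc()";python3 -m jog '[{"translation":[0.015,0,0],"twist":0,"claw":20},{"translation":[0,0,0],"twist":0,"claw":20}]'>/dev/null; python3 -c "
from h import *;stc();
for n in('side','top'): snap(n,n+'4.png'); stc()
a=cv2.imread('pics/side4.png')[240:330,250:350];b=cv2.imread('pics/top4.png')[225:315,290:390]
cv2.imwrite('pics/c4.png',np.clip(np.vstack([cv2.resize(i,None,fx=6 if k else 6,fy=6 if k else 6,interpolation=cv2.INTER_CUBIC)[:300] if k else cv2.resize(i,None,fx=6,fy=6,interpolation=cv2.INTER_CUBIC)[:300] for k,i in enumerate((a,b))])*1.5,0,255).astype('uint8'))"; done
```

```text
t 8.02 cradle xy mm [-60.3   3.1] z 54.7 yaw -0.03 tilt [-0.  0. -1.] Fx -3.1 Fy 0.1 Fz -0.4 op 0.20 q [ 0.1   0.87  0.01  1.97 -0.02  0.3   0.28]
t 8.18 cradle xy mm [-60.2   3.1] z 54.8 yaw -0.05 tilt [-0.001  0.    -1.   ] Fx -3.7 Fy -0.1 Fz 0.6 op 0.20 q [ 0.1   0.87  0.01  1.97 -0.02  0.3   0.28]
t 8.23 cradle xy mm [-60.2   3.1] z 54.8 yaw -0.05 tilt [-0.001  0.    -1.   ] Fx -3.5 Fy 0.4 Fz 1.2 op 0.20 q [ 0.1   0.87  0.01  1.97 -0.02  0.3   0.28]
t 8.28 cradle xy mm [-60.1   3.1] z 54.8 yaw -0.05 tilt [-0.001  0.    -1.   ] Fx -3.7 Fy -0.1 Fz 0.0 op 0.20 q [ 0.1   0.87  0.01  1.97 -0.02  0.3   0.28]
```

View pics/c4.png

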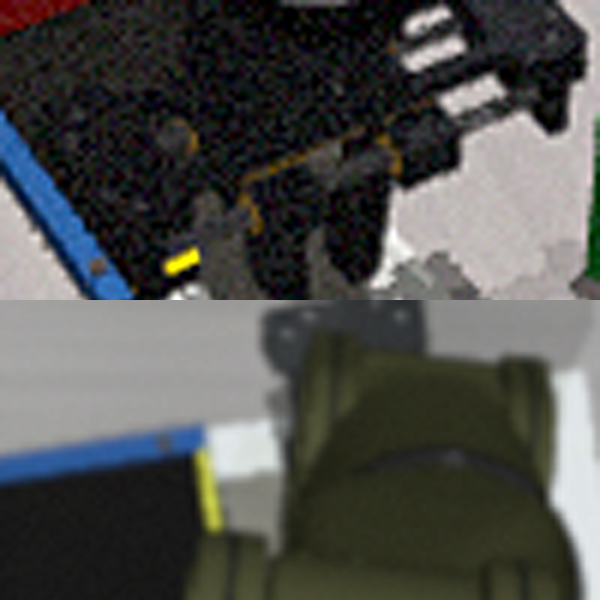

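```bash
python3 -m jog '[{"translation":[-0.1,0,0],"twist":0,"claw":20},{"translation":[-0.2,0,0],"twist":0,"claw":20},{"translation":[-0.3,0,0],"twist":0,"claw":20},{"translation":[-0.7,0,0],"twist":0,"claw":20},{"translation":[-0.7,0,0],"twist":0,"claw":20},{"translation":[0,0,-0.5],"twist":0,"claw":20},{"translation":[0,0,-0.5],"twist":0,"claw":20},{"translation":[0,0,0],"twist":0,"claw":20},{"translation":[0,0,0],"twist":0,"claw":20},{"translation":[0,0,0],"twist":0,"claw":20},{"translation":[0,0,0],"twist":0,"claw":20},{"translation":[0,0,0],"twist":0,"claw":20}]'; python3 -c "
from h import *;stc();
for n in('side','top'): snap(n,n+'5.png')
a=cv2.imread('pics/side5.png')[230:330,240:360];b=cv2.imread('pics/top5.png')[225:315,280:388]
cv2.imwrite('pics/c5.png',np.clip(np.hstack([cv2.resize(a,(400,333),interpolation=cv2.INTER_CUBIC),cv2.resize(b,(400,333),interpolation=cv2.INTER_CUBIC)])*1.6,0,255).astype('uint8'))"
```

```text
clock: 9.28
tool_pos: [0.5375, -0.182, 0.0938]
eef_rot: [0.651, 0.759, -0.0, -0.001]
contact_force: [0.1, 0.7, 0.5]
opening: 0.2
t 9.28 cradle xy mm [-139.1    3.7] z 93.8 yaw -0.00 tilt [ 0.001 -0.002 -1.   ] Fx 0.7 Fy -0.2 Fz 0.5 op 0.20 q [ 0.25  0.82 -0.01  1.86  0.02  0.46  0.38]
```

View pics/c5.png

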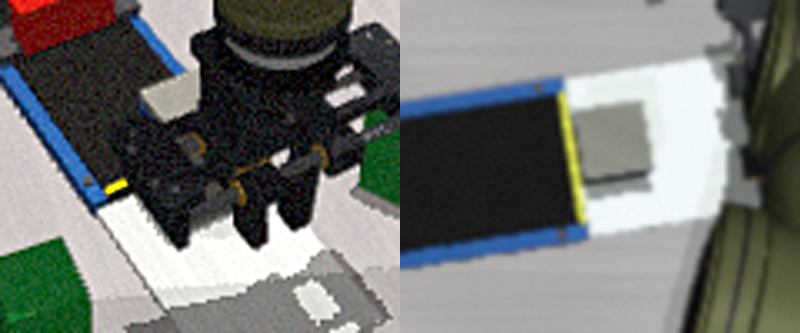

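```bash
python3 - <<'E'
from h import *
s=snap('top')
for u,v,z in((577,108,.106),(584,180,.106),(649,102,.106),(653,173,.106),(569,92,.018),(588,222,.018)):
    print(u,v,(1000*cr(onz(s,225+v/3.7,280+(u-400)/3.7,z))).round(1))
E
```

```text
577 108 [ -2.2 -26.1]
584 180 [ 0.8 25. ]
649 102 [-53.2 -22.5]
653 173 [-48.1  27.6]
569 92 [ -1.1 -46.5]
588 222 [-0.1 51.9]
```

```bash
python3 - <<'E'
from h import *
s=snap('top');im=cv2.imread('pics/top5.png').astype(float);g=im.sum(2)/3
def edge(row,c0,c1,sign):
    p=np.interp(np.arange(c0,c1,.1),np.arange(640),cv2.GaussianBlur(g,(3,3),.7)[row]); d=sign*np.gradient(p); w=np.clip(d-.5*d.max(),0,None); return (np.arange(c0,c1,.1)*w).sum()/w.sum()
print(np.round(g[258,318:352]))
def line(sel,c,z):
    P=np.array([cr(onz(s,rw,cc,z)) for rw,cc in sel])*1000; k=np.polyfit(P[:,1],P[:,0],1); print('x=%.1f at y=0, yaw %.2f deg'%(k[1],-np.degrees(np.arctan(k[0]))),'resid',np.std(P[:,0]-np.polyval(k,P[:,1])).round(2))
rw=range(256,270)
line([(r_,edge(r_,342,356,1)) for r_ in rw],0,.106)
b=im[:,:,2]-im[:,:,0]  # yellow R-B
sel=[]
for r_ in range(252,282):
    p=b[r_,318:336]; 
    if p.max()>40: sel.append((r_,318+(np.arange(18)*np.clip(p,0,None)).sum()/np.clip(p,0,None).sum()))
line(sel,0,.018)
E
```

```text
[ 16.  16.  16.  15.  16.  52.  98. 107.  84.  80.  86.  87.  86.  85.
  86.  85.  84.  85.  84.  85.  85.  86.  86.  84.  86.  85.  85.  89.
 107. 135. 145. 146. 147. 151.]
x=-47.8 at y=0, yaw 0.91 deg resid 0.34
x=3.8 at y=0, yaw -1.81 deg resid 1.22
```

```bash
python3 - <<'E'
from h import *
s=snap('top');im=cv2.imread('pics/top5.png').astype(float)
b=im[:,:,0]-im[:,:,2]
for lo in(0,1):
    P=[]
    for c in list(range(244,258))+list(range(276,322)):
        col=b[225:315,c]; h=45
        mid=int(round(np.interp(c,[240,325],[281,268])))-225
        w=np.clip(col-25,0,None); w[:mid]*= (1-lo); w[mid:]*=lo
        if w.sum()>30: P.append((225+(np.arange(90)*w).sum()/w.sum(),c))
    Q=np.array([cr(onz(s,*p,.02)) for p in P])*1000;k=np.polyfit(Q[:,0],Q[:,1],1);res=Q[:,1]-np.polyval(k,Q[:,0]);m=abs(res)<1.5;k=np.polyfit(Q[m,0],Q[m,1],1)
    print('rail y=%.1f at x=0, yaw %.2f'%(k[1],np.degrees(np.arctan(k[0]))),m.sum(),res.std().round(2))
E
```

```text
rail y=-53.7 at x=0, yaw 0.28 58 0.32
rail y=56.9 at x=0, yaw 0.26 58 0.27
```

```bash
sed -i 's/98.82/99.09/; s/P0=np.array(\[.5198,-.044\])/P0=np.array([.5182,-.0442])/' h.py; python3 -m jog '[{"translation":[0.2,0.02,0],"twist":-0.05,"claw":20},{"translation":[0.4,0.02,0],"twist":0,"claw":20},{"translation":[0.4,0,0],"twist":0,"claw":20},{"translation":[0.3,0,0],"twist":0,"claw":20},{"translation":[0.2,0,0],"twist":0,"claw":20},{"translation":[0.1,0,0],"twist":0,"claw":20},{"translation":[0.1,0,0],"twist":0,"claw":20},{"translation":[0.06,0,0],"twist":0,"claw":20},{"translation":[0.06,0,0],"twist":0,"claw":20},{"translation":[0.06,0,0],"twist":0,"claw":20},{"translation":[0.06,0,0],"twist":0,"claw":20},{"translation":[0.06,0,0],"twist":0,"claw":20},{"translation":[0.06,0,0],"twist":0,"claw":20}]'; python3 -c "
from h import *;stc()"
```

```text
clock: 10.62
tool_pos: [0.5271, -0.1022, 0.095]
eef_rot: [0.649, 0.761, -0.0, 0.001]
contact_force: [0.8, -4.0, 3.1]
opening: 0.201
t 10.62 cradle xy mm [-58.7   0.4] z 95.0 yaw -0.07 tilt [-0.002  0.001 -1.   ] Fx -4.1 Fy -0.1 Fz 3.1 op 0.20 q [ 0.1   0.8   0.01  1.95 -0.01  0.39  0.28]
```

```bash
python3 -m jog '[{"translation":[0.05,0,0],"twist":0,"claw":20},{"translation":[0.05,0,0],"twist":0,"claw":20},{"translation":[0.05,0,0],"twist":0,"claw":20},{"translation":[0.05,0,0],"twist":0,"claw":20},{"translation":[0.05,0,0],"twist":0,"claw":20}]'; python3 -c "
from h import *;stc()"; python3 -m jog '[{"translation":[0.05,0,0],"twist":0,"claw":20},{"translation":[0.05,0,0],"twist":0,"claw":20},{"translation":[0.05,0,0],"twist":0,"claw":20},{"translation":[0.05,0,0],"twist":0,"claw":20},{"translation":[0.05,0,0],"twist":0,"claw":20}]'; python3 -c "
from h import *;stc()"
```

```text
clock: 11.03
tool_pos: [0.5253, -0.0908, 0.0948]
eef_rot: [0.649, 0.761, 0.0, 0.0]
contact_force: [-0.3, -3.1, 2.9]
opening: 0.199
t 11.03 cradle xy mm [-47.2   0.3] z 94.8 yaw -0.01 tilt [-0.     0.001 -1.   ] Fx -3.0 Fy 0.7 Fz 2.9 op 0.20 q [ 0.08  0.8   0.01  1.96 -0.02  0.38  0.26]
clock: 11.45
tool_pos: [0.5233, -0.0804, 0.0946]
eef_rot: [0.649, 0.761, 0.0, -0.0]
contact_force: [0.2, -1.6, 2.1]
opening: 0.202
t 11.45 cradle xy mm [-36.5   0.7] z 94.6 yaw 0.03 tilt [ 0.001 -0.    -1.   ] Fx -1.6 Fy 0.1 Fz 2.1 op 0.20 q [ 0.06  0.79  0.01  1.97 -0.02  0.37  0.25]
```

```bash
python3 -m jog '[{"translation":[0.05,0,0],"twist":0,"claw":20},{"translation":[0.05,0,0],"twist":0,"claw":20},{"translation":[0.05,0,0],"twist":0,"claw":20},{"translation":[0.05,0,0],"twist":0,"claw":20},{"translation":[0.05,0,0],"twist":0,"claw":20},{"translation":[0.05,0,0],"twist":0,"claw":20}]'; python3 -c "
from h import *;stc()"; python3 -m jog '[{"translation":[0.03,0,0],"twist":0,"claw":20},{"translation":[0.03,0,0],"twist":0,"claw":20},{"translation":[0,0,0],"twist":0,"claw":20},{"translation":[0,0,0],"twist":0,"claw":20}]'; python3 -c "
from h import *;stc()
s=snap('top','top6.png');c=s['img'][215:325,230:380,::-1];cv2.imwrite('pics/c6.png',cv2.resize(np.clip(c*1.6,0,255).astype('uint8'),None,fx=5,fy=5,interpolation=cv2.INTER_CUBIC))"
```

```text
clock: 11.95
tool_pos: [0.5212, -0.0686, 0.0945]
eef_rot: [0.649, 0.761, -0.0, -0.0]
contact_force: [-0.0, 0.2, 0.4]
opening: 0.204
t 11.95 cradle xy mm [-24.5   0.9] z 94.5 yaw 0.03 tilt [ 0.001 -0.001 -1.   ] Fx 0.2 Fy -0.0 Fz 0.4 op 0.20 q [ 0.03  0.79  0.01  1.99 -0.03  0.36  0.23]
clock: 12.28
tool_pos: [0.521, -0.0666, 0.0946]
eef_rot: [0.649, 0.761, -0.0, -0.0]
contact_force: [-0.3, 0.4, -0.0]
opening: 0.199
t 12.28 cradle xy mm [-22.6   0.7] z 94.6 yaw 0.02 tilt [ 0. -0. -1.] Fx 0.5 Fy 0.2 Fz -0.0 op 0.20 q [ 0.03  0.79  0.02  1.99 -0.03  0.36  0.23]
```

View pics/c6.png

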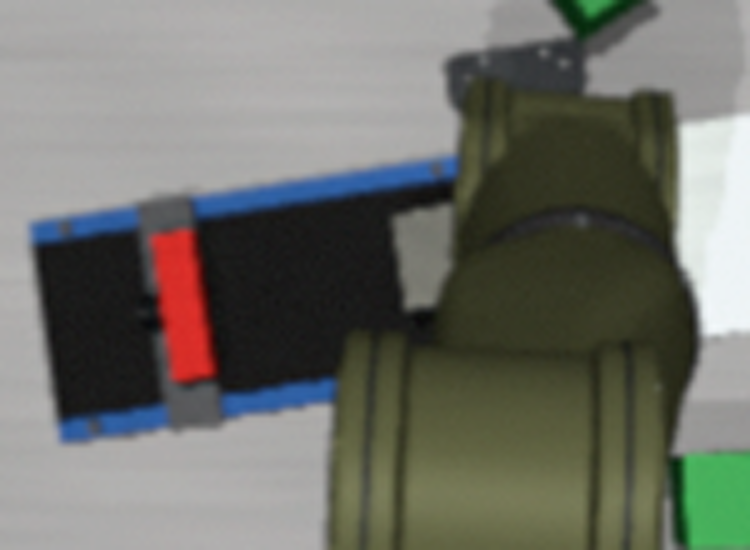

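```bash
python3 -m jog '[{"translation":[-0.5,0,0],"twist":0,"claw":20},{"translation":[-0.7,0,0],"twist":0,"claw":20},{"translation":[-0.3,0,0.3],"twist":0,"claw":20},{"translation":[0,0,0.5],"twist":0,"claw":20},{"translation":[0,0,0.5],"twist":0,"claw":20},{"translation":[0,0,0.2],"twist":0,"claw":20},{"translation":[0,0,0.04],"twist":0,"claw":20},{"translation":[0,0,0],"twist":0,"claw":20}]'; python3 -c "
from h import *;stc()
s=snap('top','top7.png')
for u,v,z in((393,212,.068),(407,308,.068),(195,230,.063),(213,380,.063)): print((1000*cr(onz(s,215+v/5,230+u/5,z))).round(1))
a=cv2.imread('pics/top7.png')[225:305,235:355];snap('side','side7.png');b=cv2.imread('pics/side7.png')[210:310,220:340]
cv2.imwrite('pics/c7.png',np.clip(np.vstack([cv2.resize(a,(420,280),interpolation=cv2.INTER_CUBIC),cv2.resize(b,(420,310),interpolation=cv2.INTER_CUBIC)])*1.6,0,255).astype('uint8'))"
```

```text
clock: 13.0
tool_pos: [0.5302, -0.1256, 0.0324]
eef_rot: [0.649, 0.761, -0.0, -0.001]
contact_force: [-0.0, -0.2, -0.1]
opening: 0.199
t 13.00 cradle xy mm [-82.3   1.1] z 32.4 yaw 0.02 tilt [ 0.001 -0.001 -1.   ] Fx -0.2 Fy 0.0 Fz -0.1 op 0.20 q [ 0.15  0.92 -0.    1.94  0.    0.28  0.31]
[ 48.7 -30.5]
[49.3 21.6]
[155.6 -38. ]
[158.   43.2]
```

View pics/c7.png

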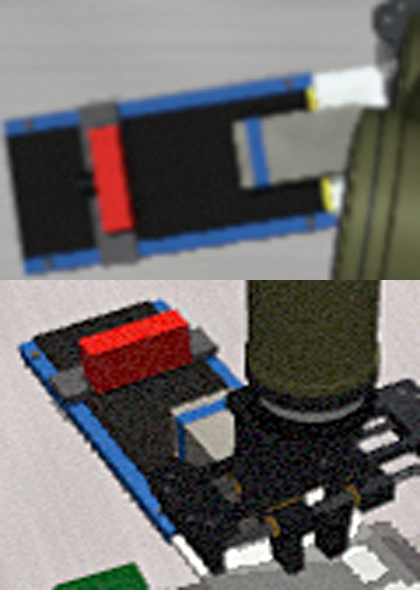

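The prism is on its side, but the banded end is only at x≈49 mm. The foot therefore still overhangs the apron by about 50 mm. I'll push it on gently along the bed and watch the force.

```bash
python3 -m jog '[{"translation":[0.1,0,0],"twist":0,"claw":20},{"translation":[0.1,0,0],"twist":0,"claw":20},{"translation":[0.06,0,0],"twist":0,"claw":20},{"translation":[0.06,0,0],"twist":0,"claw":20},{"translation":[0.06,0,0],"twist":0,"claw":20},{"translation":[0.06,0,0],"twist":0,"claw":20},{"translation":[0.06,0,0],"twist":0,"claw":20}]'; python3 -c "
from h import *;stc()"; python3 -m jog '[{"translation":[0.05,0,0],"twist":0,"claw":20},{"translation":[0.05,0,0],"twist":0,"claw":20},{"translation":[0.05,0,0],"twist":0,"claw":20},{"translation":[0.05,0,0],"twist":0,"claw":20},{"translation":[0.05,0,0],"twist":0,"claw":20}]'; python3 -c "
from h import *;stc()"
```

```text
clock: 13.68
tool_pos: [0.5275, -0.1061, 0.0332]
eef_rot: [0.649, 0.761, 0.0, 0.0]
contact_force: [-0.5, -0.7, -0.3]
opening: 0.2
t 13.68 cradle xy mm [-62.6   0.6] z 33.2 yaw 0.01 tilt [ 0.  0. -1.] Fx -0.7 Fy 0.6 Fz -0.3 op 0.20 q [ 0.11  0.91  0.    1.96 -0.01  0.27  0.28]
clock: 14.1
tool_pos: [0.5259, -0.0963, 0.0331]
eef_rot: [0.649, 0.761, 0.0, -0.0]
contact_force: [-0.1, 0.3, -0.3]
opening: 0.202
t 14.10 cradle xy mm [-52.7   0.6] z 33.1 yaw -0.00 tilt [ 0.  0. -1.] Fx 0.3 Fy 0.0 Fz -0.3 op 0.20 q [ 0.09  0.91  0.01  1.97 -0.02  0.26  0.27]
```

```bash
python3 -m jog '[{"translation":[0.05,0,0],"twist":0,"claw":20},{"translation":[0.05,0,0],"twist":0,"claw":20},{"translation":[0.05,0,0],"twist":0,"claw":20},{"translation":[0.05,0,0],"twist":0,"claw":20},{"translation":[0.05,0,0],"twist":0,"claw":20},{"translation":[0.05,0,0],"twist":0,"claw":20}]'; python3 -c "
from h import *;stc()"; python3 -m jog '[{"translation":[0.05,0,0],"twist":0,"claw":20},{"translation":[0.05,0,0],"twist":0,"claw":20},{"translation":[0.05,0,0],"twist":0,"claw":20},{"translation":[0.05,0,0],"twist":0,"claw":20},{"translation":[0.05,0,0],"twist":0,"claw":20},{"translation":[0.05,0,0],"twist":0,"claw":20}]'; python3 -c "
from h import *;stc()
s=snap('top','top8.png')
for u,v,z in((238,122,.068),(245,188,.068)): print((1000*cr(onz(s,225+v/3.5,235+u/3.5,z))).round(1))"
```

```text
clock: 14.6
tool_pos: [0.5242, -0.0854, 0.0331]
eef_rot: [0.649, 0.761, -0.0, 0.001]
contact_force: [0.9, -3.6, -0.9]
opening: 0.201
t 14.60 cradle xy mm [-41.6   0.6] z 33.1 yaw -0.04 tilt [-0.001  0.    -1.   ] Fx -3.7 Fy -0.3 Fz -0.9 op 0.20 q [ 0.07  0.91  0.01  1.99 -0.03  0.25  0.26]
clock: 15.1
tool_pos: [0.5222, -0.0727, 0.0331]
eef_rot: [0.649, 0.761, -0.0, 0.0]
contact_force: [0.6, -3.3, -1.5]
opening: 0.202
t 15.10 cradle xy mm [-28.8   0.6] z 33.1 yaw -0.01 tilt [-0.  0. -1.] Fx -3.3 Fy -0.1 Fz -1.5 op 0.20 q [ 0.04  0.91  0.01  2.   -0.03  0.24  0.24]
[ 64.6 -26.3]
[67.1 24.5]
```

```bash
python3 -m jog '[{"translation":[0.06,0,0],"twist":0,"claw":20},{"translation":[0.06,0,0],"twist":0,"claw":20},{"translation":[0.06,0,0],"twist":0,"claw":20},{"translation":[0.06,0,0],"twist":0,"claw":20},{"translation":[0.06,0,0],"twist":0,"claw":20},{"translation":[0.06,0,0],"twist":0,"claw":20},{"translation":[0.06,0,0],"twist":0,"claw":20},{"translation":[0.06,0,0],"twist":0,"claw":20},{"translation":[0.06,0,0],"twist":0,"claw":20},{"translation":[0.06,0,0],"twist":0,"claw":20},{"translation":[0.06,0,0],"twist":0,"claw":20},{"translation":[0.06,0,0],"twist":0,"claw":20},{"translation":[0.06,0,0],"twist":0,"claw":20},{"translation":[0.06,0,0],"twist":0,"claw":20},{"translation":[0.06,0,0],"twist":0,"claw":20}]'; python3 -c "
from h import *;stc()"; python3 -m jog '[{"translation":[0.05,0,0],"twist":0,"claw":20},{"translation":[0.05,0,0],"twist":0,"claw":20},{"translation":[0.05,0,0],"twist":0,"claw":20},{"translation":[0.05,0,0],"twist":0,"claw":20},{"translation":[0.05,0,0],"twist":0,"claw":20},{"translation":[0.05,0,0],"twist":0,"claw":20},{"translation":[0.05,0,0],"twist":0,"claw":20},{"translation":[0.05,0,0],"twist":0,"claw":20},{"translation":[0.05,0,0],"twist":0,"claw":20},{"translation":[0.05,0,0],"twist":0,"claw":20}]'; python3 -c "
from h import *;stc()
s=snap('top','top9.png');c=s['img'][225:310,230:340,::-1];cv2.imwrite('pics/c9.png',cv2.resize(np.clip(c*1.6,0,255).astype('uint8'),None,fx=6,fy=6,interpolation=cv2.INTER_CUBIC))"
```

```text
clock: 16.4
tool_pos: [0.5164, -0.037, 0.0331]
eef_rot: [0.649, 0.761, 0.0, -0.0]
contact_force: [-0.0, -3.2, -0.2]
opening: 0.2
t 16.40 cradle xy mm [7.4 0.6] z 33.1 yaw 0.00 tilt [ 0.  0. -1.] Fx -3.2 Fy 0.5 Fz -0.2 op 0.20 q [-0.03  0.9   0.02  2.02 -0.06  0.21  0.2 ]
clock: 17.23
tool_pos: [0.5133, -0.0173, 0.0331]
eef_rot: [0.649, 0.761, 0.0, -0.0]
contact_force: [0.7, -3.9, -0.4]
opening: 0.203
t 17.23 cradle xy mm [27.3  0.6] z 33.1 yaw -0.00 tilt [ 0. -0. -1.] Fx -3.9 Fy -0.1 Fz -0.4 op 0.20 q [-0.07  0.9   0.02  2.04 -0.08  0.2   0.18]
```

View pics/c9.png

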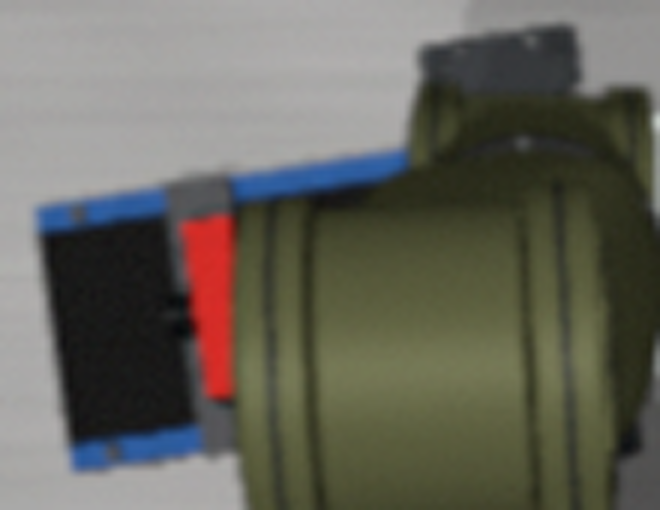

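```bash
python3 -m jog '[{"translation":[0.04,0,0],"twist":0,"claw":20},{"translation":[0.04,0,0],"twist":0,"claw":20},{"translation":[0.04,0,0],"twist":0,"claw":20},{"translation":[0.04,0,0],"twist":0,"claw":20},{"translation":[0.04,0,0],"twist":0,"claw":20},{"translation":[0.04,0,0],"twist":0,"claw":20},{"translation":[0.04,0,0],"twist":0,"claw":20},{"translation":[0.03,0,0],"twist":0,"claw":20},{"translation":[0.03,0,0],"twist":0,"claw":20}]'>/dev/null; python3 -c "
from h import *;stc()"; python3 -m jog '[{"translation":[0.025,0,0],"twist":0,"claw":20},{"translation":[0.025,0,0],"twist":0,"claw":20},{"translation":[0.025,0,0],"twist":0,"claw":20}]'>/dev/null; python3 -c "
from h import *;stc()"
```

```text
t 18.03 cradle xy mm [40.9  0.6] z 33.1 yaw 0.01 tilt [ 0.  0. -1.] Fx -3.5 Fy 0.5 Fz -0.6 op 0.20 q [-0.1   0.9   0.02  2.04 -0.09  0.2   0.16]
t 18.28 cradle xy mm [43.8  0.6] z 33.1 yaw -0.00 tilt [ 0.  0. -1.] Fx -3.3 Fy 0.3 Fz -0.0 op 0.20 q [-0.1   0.9   0.02  2.05 -0.09  0.2   0.16]
```

```bash
python3 -m jog '[{"translation":[0.025,0,0],"twist":0,"claw":20},{"translation":[0.025,0,0],"twist":0,"claw":20}]'>/dev/null; python3 -c "
from h import *;stc()"; python3 -m jog '[{"translation":[0.025,0,0],"twist":0,"claw":20},{"translation":[0,0,0],"twist":0,"claw":20}]'>/dev/null; python3 -c "
from h import *;stc()"
```

```text
t 18.45 cradle xy mm [45.8  0.6] z 33.1 yaw -0.00 tilt [ 0.  0. -1.] Fx -3.6 Fy 0.2 Fz 0.5 op 0.20 q [-0.11  0.9   0.02  2.05 -0.09  0.2   0.16]
t 18.62 cradle xy mm [46.6  0.6] z 33.1 yaw -0.01 tilt [-0.  0. -1.] Fx -4.2 Fy 0.3 Fz -0.0 op 0.20 q [-0.11  0.9   0.02  2.05 -0.09  0.19  0.16]
```

```bash
python3 -m jog '[{"translation":[0.025,0,0],"twist":0,"claw":20},{"translation":[0,0,0],"twist":0,"claw":20}]'>/dev/null; python3 -c "
from h import *;stc()"
```

```text
t 18.78 cradle xy mm [46.6  0.6] z 33.1 yaw -0.06 tilt [-0.001  0.    -1.   ] Fx -6.0 Fy 0.1 Fz 0.2 op 0.20 q [-0.11  0.9   0.02  2.05 -0.09  0.19  0.15]
```

```bash
python3 -m jog '[{"translation":[0.02,0,0],"twist":0,"claw":20},{"translation":[0,0,0],"twist":0,"claw":20}]'>/dev/null; python3 -c "
from h import *;stc()";python3 -m jog '[{"translation":[0.02,0,0],"twist":0,"claw":20},{"translation":[0,0,0],"twist":0,"claw":20}]'>/dev/null; python3 -c "
from h import *;stc()"
```

```text
t 18.95 cradle xy mm [46.6  0.6] z 33.1 yaw -0.10 tilt [-0.002  0.    -1.   ] Fx -7.6 Fy 0.4 Fz 0.4 op 0.20 q [-0.11  0.9   0.03  2.05 -0.09  0.19  0.15]
t 19.12 cradle xy mm [46.6  0.6] z 33.1 yaw -0.14 tilt [-0.003  0.    -1.   ] Fx -8.4 Fy -0.1 Fz -0.5 op 0.20 q [-0.11  0.9   0.03  2.05 -0.09  0.19  0.15]
```

```bash
python3 -m jog '[{"translation":[0.02,0,0],"twist":0,"claw":20},{"translation":[0,0,0],"twist":0,"claw":20},{"translation":[0,0,0],"twist":0,"claw":20},{"translation":[0,0,0],"twist":0,"claw":20}]'>/dev/null; python3 -c "
from h import *;stc()";python3 -m jog '[{"translation":[0,0,0],"twist":0,"claw":20},{"translation":[0,0,0],"twist":0,"claw":20},{"translation":[0,0,0],"twist":0,"claw":20},{"translation":[0,0,0],"twist":0,"claw":20}]'>/dev/null; python3 -c "
from h import *;stc()"
```

```text
t 19.45 cradle xy mm [46.6  0.6] z 33.2 yaw -0.18 tilt [-0.004  0.001 -1.   ] Fx -11.3 Fy -0.1 Fz -1.0 op 0.20 q [-0.11  0.9   0.03  2.05 -0.09  0.19  0.15]
t 19.78 cradle xy mm [46.6  0.7] z 33.2 yaw -0.18 tilt [-0.004  0.    -1.   ] Fx -10.6 Fy 0.1 Fz -1.2 op 0.20 q [-0.11  0.9   0.03  2.05 -0.09  0.19  0.15]
```

Now 0.6 s more hold, then back off smoothly and rise clear.

```bash
python3 -m jog '[{"translation":[0,0,0],"twist":0,"claw":20},{"translation":[0,0,0],"twist":0,"claw":20},{"translation":[0,0,0],"twist":0,"claw":20},{"translation":[0,0,0],"twist":0,"claw":20},{"translation":[0,0,0],"twist":0,"claw":20}]'>/dev/null; python3 -c "
from h import *;stc()";python3 -m jog '[{"translation":[-0.05,0,0],"twist":0,"claw":20},{"translation":[-0.05,0,0],"twist":0,"claw":20},{"translation":[-0.1,0,0],"twist":0,"claw":20},{"translation":[-0.3,0,0],"twist":0,"claw":20},{"translation":[-0.8,0,0],"twist":0,"claw":20},{"translation":[-0.8,0,0],"twist":0,"claw":20},{"translation":[-0.8,0,-0.3],"twist":0,"claw":20},{"translation":[-0.5,0,-0.8],"twist":0,"claw":20},{"translation":[-0.8,0,-0.6],"twist":0,"claw":20},{"translation":[-0.9,0,-0.4],"twist":0,"claw":20},{"translation":[-0.9,0,-0.4],"twist":0,"claw":20},{"translation":[-0.9,0,-0.4],"twist":0,"claw":20},{"translation":[-0.9,0,-0.4],"twist":0,"claw":20},{"translation":[-0.9,0,-0.4],"twist":0,"claw":20},{"translation":[0,0,0],"twist":0,"claw":20}]'>/dev/null; python3 -c "
from h import *;stc()
for n in('side','top'): snap(n,n+'10.png')
a=cv2.imread('pics/top10.png')[225:310,230:345];b=cv2.imread('pics/side10.png')[210:310,220:340]
cv2.imwrite('pics/c10.png',np.clip(np.vstack([cv2.resize(a,(400,296),interpolation=cv2.INTER_CUBIC),cv2.resize(b,(360,300),interpolation=cv2.INTER_CUBIC)[:,:400] if 0 else cv2.resize(b,(400,300),interpolation=cv2.INTER_CUBIC)])*1.6,0,255).astype('uint8'))"
```

```text
t 20.20 cradle xy mm [46.6  0.6] z 33.2 yaw -0.18 tilt [-0.004  0.001 -1.   ] Fx -11.0 Fy -0.3 Fz 0.4 op 0.20 q [-0.11  0.9   0.03  2.05 -0.09  0.19  0.15]
t 21.45 cradle xy mm [-309.5    2.5] z 184.7 yaw -0.57 tilt [-0.011  0.005 -1.   ] Fx -1.4 Fy 0.3 Fz -0.1 op 0.20 q [ 0.51  0.8  -0.04  1.5   0.05  0.83  0.59]
```

View pics/c10.png

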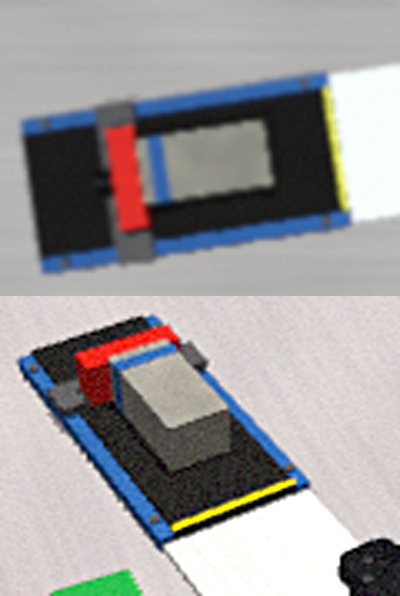

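```bash
python3 - <<'E'
from h import *
s=snap('top','top11.png');im=cv2.GaussianBlur(s['img'],(3,3),.7).astype(float).mean(2)
def ed(prof,x):
    d=abs(np.gradient(prof)); w=np.clip(d-.4*d.max(),0,None); return (x*w).sum()/w.sum()
def fit(P,i,j,z,n):
    Q=1000*np.array([cr(onz(s,a,b,z)) for a,b in P]);k=np.polyfit(Q[:,i],Q[:,j],1);m=abs(Q[:,j]-np.polyval(k,Q[:,i]))<1.5;k=np.polyfit(Q[m,i],Q[m,j],1);print(n,'offset %.1f at 0'%k[1],'slope deg %.2f'%np.degrees(np.arctan(k[0])),m.sum())
cs=range(280,305)
top=lambda c:int(round(225+(128+(c-277)*-.21*1)/3.48)) 
U=[];L=[]
for c in cs:
    u=225+np.interp(c,[277,307],[134,119])/3.48; l=225+np.interp(c,[277,307],[201,188])/3.48
    for t,A in((u,U),(l,L)):
        x=np.arange(int(t)-3,int(t)+5); A.append((ed(im[x,c],x),c))
fit(U,0,1,.068,'upper edge');fit(L,0,1,.068,'lower edge')
F=[]
for rw in range(262,277):
    x=np.arange(303,313);F.append((rw,ed(im[rw,x],x)))
fit(F,1,0,.068,'foot edge (x vs y; square=0)')
E
```

```text
upper edge offset -28.1 at 0 slope deg -0.27 25
lower edge offset 22.3 at 0 slope deg 0.22 25
foot edge (x vs y; square=0) offset 58.2 at 0 slope deg 0.28 15
```

Square to within about 0.3°, with the foot at x≈58 mm and so the banded end at x≈158 mm, which is the stop face. I'm handing it in.

```bash
python3 -c "
from h import *;stc();print(r.finish_job())"
```

```text
t 21.60 cradle xy mm [-297.5    1.2] z 180.7 yaw -0.03 tilt [ 0.002 -0.    -1.   ] Fx 1.6 Fy -0.0 Fz 0.1 op 0.20 q [ 0.5   0.8  -0.05  1.52  0.05  0.83  0.59]
the job is handed in; nothing more can be done
None
```

The prism is lying on the bed with its banded end home against the red stop, and I handed the job in at 21.6 s of the 67 s allowed.

- **To the step:** I pushed the prism along the apron with two spread fingers until its foot met the step. The force rose to about 3.7 N. I then took the hand away and let it stand for about a second.
- **Tipping:** I pushed it high, with about 4 N measured, until it fell onto the bed. Its foot ended up about 34 mm behind the step edge, out over the apron, rather than near the edge. The next push carried it fully onto the bed at about 3–4 N.
- **At the stop:** I pressed it there at 10.6–11.3 N for about 1 s. The highest force I read at any point was 11.3 N. I then backed the hand off.

**Last checks:**
- The pictures show it flat on the bed and touching the stop.
- Its edges measure within about 0.3° of square to the fixture.
- The foot is at x ≈ 58 mm, which puts the banded end at ≈ 158 mm; I measured the stop face at 158 mm.
- The hand was clear, about 0.3 m from the prism.

**Disagreements:** While the prism stood at the step, single-pixel readings suggested it was turned 3–5°. A line fit gave about 0.6°, and I trusted the fit. My first reading of the banded end after the fall was about 16 mm off. I corrected it from the next picture, and where the fingers met the foot agreed.

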